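# Feed the blade grinder in three clicks and hold for spark-out

## Robot

A 6-joint arm with a two-finger parallel gripper is mounted at the origin on the work surface. World frame = base frame: x ahead of the robot, y to its left, z up, the work surface at z = 0. Lengths are in m, angles in rad, forces in N, time in s.
With the tool pointing down it reaches from about 0.375 to 0.9 m from the base axis. Payload 3.1 kg.
Tool frame: the origin (TCP) lies at the very end of the fingers, on their centre line; the grasp point (between the pads) lies 19 mm behind it; z points along the fingers, y is the line along which they close (so a half turn about z gives the same grasp; the last joint's range is limited). The gripper opens to 85 mm and grips with 20 to 120 N. Pads are 22 mm wide; open, the fingers measure 114 mm over their backs; the gripper's body (76 mm by 85 mm) begins 54 mm behind the grasp point. The pads swing forward as they close: fully open they stand 13 mm farther back than shut.
Start: joints at [-0.178, 0.527, 1.433, -0, 1.181, -0.178], TCP at [0.625, 0, 0.231] pointing down, gripper open.
Joint ranges: [-3.08, 3.08], [-0.75, 2.2], [0.22, 2.44], [-1.43, 4.57], [0, 2.65], [-2.85, 2.85]. Speed limits (rad/s): [2.79, 2.79, 3.14, 3.14, 3.14, 3.14].

## Interface

Orientations are given as a unit quaternion [x, y, z, w].
In Python, from station import manip gives the robot as it stands.
- The arm moves only by the shell command python3 -m handwheel 'ROWS' [FORCE]. ROWS is JSON, a list of rows, each a list of 7 numbers: the shift along the world's x, y, z in mm, then the turn, a rotation vector about the world's x, y, z in degrees, then the opening, from 0 (shut) to 1 (fully open). A call has exactly 10 rows; each row shifts and turns the commanded pose from where the row before left it; what a row does not reach is not made up. A row lasts 1/8 s, in which the tool goes at most 62.5 mm and 10.7 degrees, less where a joint would pass 70% of its speed; a pose out of reach is approached as far as the arm can. A call is refused whole if a number of a shift passes 62.5 or a number of a turn 10.7, either way. A call with a gripper value outside its range is refused whole. The fingers move at their own pace and stop on an object; FORCE is the grip in N (left out, the last holds). Time passes only in rows, so rows that do not move let the fingers close, or fill a call up. It gives the time, the measured TCP pose, the force, the opening and the grip force at its end, in the units of the state.
- manip.sense(): the state, without advancing time (a new reading comes with each control period).
- manip.snapshot(name): name is "scene" or "side" or "wrist"; returns the picture (480x640x3 uint8, red, green, blue); there is no depth.
- manip.get_calibration(name): a dict with "K" (3x3 intrinsics, pixels), "rvec" (rotation vector, rad) and "tvec" (3), from world to camera coordinates, as OpenCV has them. Camera axes: x right, y down, z forward; pixel columns grow to the right and rows downward; lengths in m; the calibration is good to about 2 mm. A picture is of the moment at which its call begins: read the wrist's pose just before it. get_calibration takes no time and is no camera call; for the wrist camera it gives the pose at the moment of the call.
- manip.sign_off(): hands the job in; it is judged then, once.
The state is a dict: "t": time; "q": joint angles; "qd": joint speeds; "tau": joint torques, N m; "tcp_pos": TCP position; "tool_rot": TCP orientation; "force": force on the tool from outside, world axes, zero at the start; "ft_torque": the same for the moment, N m; "finger_gap": opening from 0.0 (shut) to 1.0 (fully open); "gripper_force": force on a finger pad.
Only numpy, scipy, OpenCV 4.12 (cv2) and the standard library are available. Lean on these libraries where they do the work, as an engineer would, in place of code of your own. Each camera call takes 0.05 s, during which the arm holds its last target. There are 200 camera calls.

## Task

A blade blank is clamped in the bench grinder's carriage, ready for a pass: first push the grinder's open swarf drawer fully home until it snaps into its catch. Then take the feed lever by its red knob and swing it anticlockwise (seen from above) over exactly three clicks, never over a fourth, and finish while still holding the knob there against the lever's return spring, for the spark-out. Leave the loose things on the bench and on the grinder where they lie.

Things in the scene. Friction and masses are not known exactly. Their poses are not given: they have to be found in the camera images.
- grinder: Bench blade grinder, fixed: green base box 280 mm deep (x), 420 wide (y), deck 100 mm above the bench. Origin on the bench under it (box: x -140 to 140, y -220 to 200 mm); x points from its front face to the back, y left, z up. Motor, guarded wheel and lamp stand on the deck's left and middle rear, up to 400 mm high; the carriage clamp with the blank, 220 mm high, at x -95 to -25, y -115 to 80 mm.
- swarf_drawer (a joint): How far the swarf drawer stands open, in m: 0 = home, grows as it comes out of the grinder's front (along the grinder's -x). It runs with 1 to 2 N of friction; a ball catch resists from 11 mm before home with about 8 N, and from about 4 mm on it pulls the drawer home itself.
- drawer_front (a point): Point on the outer face of the grey drawer front, mid-width, 62 mm above the bench; moves with the drawer, its x axis is the closing direction. The front is a flat plate 280 mm wide, 18 to 94 mm above the bench; home, its face is 10 mm before the box's front. A finger lip stands 12 mm out, 20 to 26 mm above the bench. For 45 mm behind the box's front nothing rises above the deck here.
- feed_lever (a joint): Swing of the feed lever in rad about its upright pivot: 0 = at rest on its stop, grows anticlockwise seen from above, up to 1.45. A spring always turns it back (6 to 8 N at the knob); let go, it snaps back to 0. Each click is a ridge the sprung pawl rides over: the push needed at the knob rises by 3 to 5 N before the ridge's top, falls to 4 N below normal after it, then is normal again.
- lever_pivot (a point): On the feed lever's upright pivot axis, at the knob's height (178 mm above the bench); the knob's axis runs round it at 125 mm. Axes as the grinder's. At rest the arm points 165 degrees clockwise (seen from above) of the grinder's x axis, so towards the operator and a little to the right.
- feed_knob: Red upright knob on the end of the lever's arm, a cylinder 26 mm across, 56 mm tall; origin at its centre, 178 mm above the bench. It revolves freely on its stem, so its own axes mean nothing. The arm lies below it (top 146 mm above the bench); on the arm, 50 mm nearer the pivot, stands the pawl's housing, 18 mm across, top 173 mm above the bench.
- pawl (a point): Foot of the spring pawl under the lever's arm, 75 mm from the pivot, 121 mm above the bench; moves with the lever.
- third_gap (a point): Point on the dark index quadrant under the lever, midway between its third and fourth brass ridges (counted from rest), 75 mm from the pivot: the pawl is over it three clicks on. x points away from the pivot, y the way of feeding. Five ridges, 0.28 rad apart (35 mm at the knob), each felt over 0.15 rad; the first tops at 0.14 to 0.30 rad of swing, as the quadrant has been set; it stays fixed in use.
- flat_file: Bystander: flat file with a pale wooden handle, 320 mm long, lying on the bench in front left of the grinder; origin at its underside. Leave it alone.
- peen_hammer: Bystander: ball-peen hammer with wooden handle, 300 mm long, lying to the right of the grinder; origin at its underside. Leave it alone.
- spare_wheel: Bystander: small pink spare grinding wheel, 72 mm across, 20 mm thick, lying flat on the grinder's deck behind the feed lever; origin at its underside. Leave it alone.
- worn_wheel: Bystander: grey worn grinding wheel, 110 mm across, 22 mm thick, lying flat on the bench in front of the grinder, to the right; origin at its underside. Leave it alone.
- blade_blank: Bystander: bare flat steel knife blank, 240 mm long, 5 mm thick, lying on the bench at the right; origin at its underside. Leave it alone.
- compound_jar: Bystander: amber jar with steel lid, 68 mm across, 75 mm tall, standing left of the grinder; origin at its underside. Leave it alone.
- handle_block: Bystander: brown wooden handle block 130 x 45 x 28 mm, lying at the left; origin at its underside. Leave it alone.

How it is judged:
On the way, in this order (a step that is already met when the one before it is completed fails the run):
1. the swarf drawer is home in its catch (value of joint swarf_drawer below 0.003 m), for 0.2 s.
2. the feed lever is held by its knob three clicks on (y of pawl in the frame of third_gap between -0.0095 and 0.0095 m and contact force between the fingers and feed_knob above 2 N), for 0.3 s.
At the end, for the whole second after the job is handed in: The drawer is home (within 3 mm), the pawl stands between the third and fourth ridges (within 9.5 mm of the middle of that gap, about 15 mm at the knob), the lever is still, and the fingers are still holding the knob with at least 2 N (all of step 2 and value of joint swarf_drawer below 0.003 m and velocity of joint feed_lever between -0.15 and 0.15 rad/s); the arm keeps its last pose, push and grip.
It fails at once if the lever goes over a fourth click (y of pawl in the frame of third_gap above 0.0115 m).
It fails at once if a bystander is moved by more than 30 mm (distance of any of flat_file, peen_hammer, spare_wheel, worn_wheel, blade_blank, compound_jar, handle_block from where it was at the start of the episode above 0.03 m).
It also fails if it takes over 69 s, if anything falls off the work surface, if the arm or the gripper's body presses on something with over 40 N, if the wrist force passes 120 N, or if a joint passes its speed limit or range.

## Working session

There is one attempt and no reset: what is moved stays moved. The work goes in short steps, Python scripts to look and compute and a shell command to move; the robot and the scene stay as the last step left them, time stands still between calls to the robot, and variables do not carry over. Pictures are saved under pics/ and viewed, at most 10 in all, crops included, and the job is handed in when it is done.

```bash
mkdir -p pics; cat > h.py <<'E'
import numpy as np, cv2
from station import manip
def cal(n):
    c=manip.get_calibration(n); R=cv2.Rodrigues(np.array(c["rvec"],float))[0]; return np.array(c["K"],float),R,np.array(c["tvec"],float).ravel()
def ray(n,uv,z,c=None):
    K,R,t=c or cal(n); o=-R.T@t; d=R.T@np.linalg.solve(K,[uv[0],uv[1],1]); return o+d*(z-o[2])/d[2]
def proj(n,P,c=None):
    K,R,t=c or cal(n); p=K@(R@np.array(P,float)+t); return p[:2]/p[2]
def snap(n,f):
    im=manip.snapshot(n); cv2.imwrite(f"pics/{f}.png",im[:,:,::-1]); return im
E
python3 - <<'E'
from h import *
for n in("scene","side"):
    snap(n,n+"1"); K,R,t=cal(n); print(n,-R.T@t,K[0,0])
s=manip.sense();print(s["t"],s["tcp_pos"],s["tool_rot"],s["force"])
E
```

```text
scene [ 1.01165993 -0.73102503  1.59757976] 622.4547869638924
side [-0.1305967   0.99672802  1.16296349] 583.1636433157452
0.1 [6.24350501e-01 1.54085415e-04 2.30418186e-01] [ 7.07110849e-01  7.07102021e-01 -5.58755188e-04 -8.17435704e-04] [ 0.17316212  0.454221   -0.06062486]
```

View pics/scene1.png

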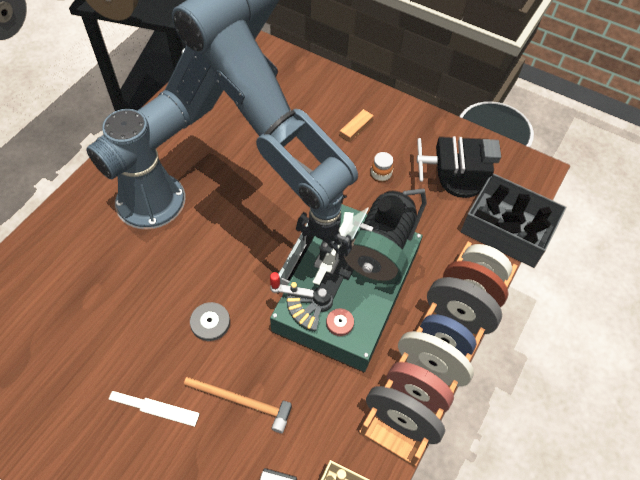

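View pics/side1.png

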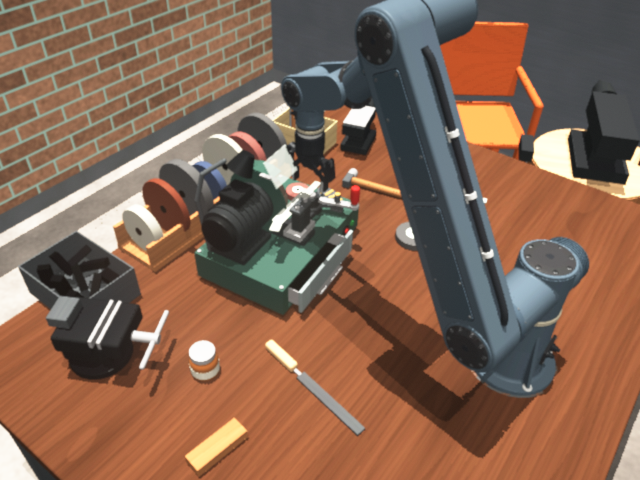

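The scene picture shows the grinder at about (350,280), with the red knob at (276,281) and the ridges at about (300,312). The drawer is open towards the robot. I'll enlarge both views.

```bash
python3 - <<'E'
import cv2
a=cv2.imread("pics/scene1.png")[205:375,255:435]; cv2.imwrite("pics/sc.png",cv2.resize(a,None,fx=3.5,fy=3.5,interpolation=2))
a=cv2.imread("pics/side1.png")[155:315,190:370]; cv2.imwrite("pics/sd.png",cv2.resize(a,None,fx=3.5,fy=3.5,interpolation=2))
E
```

```text
(no output)
```

View pics/sc.png

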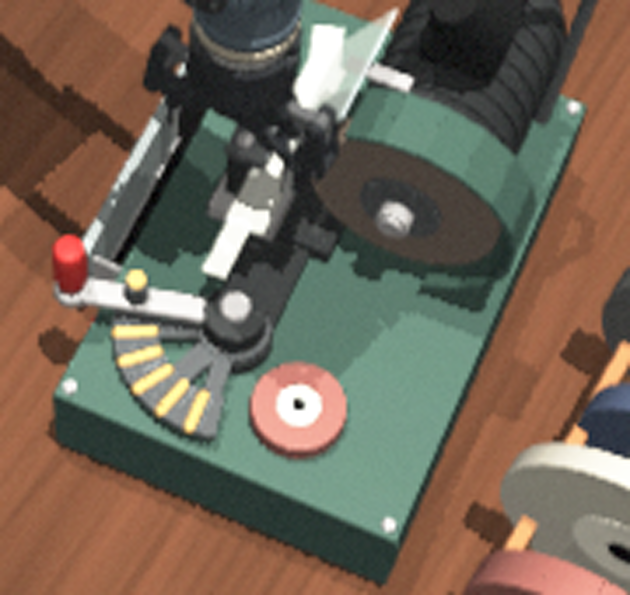

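View pics/sd.png

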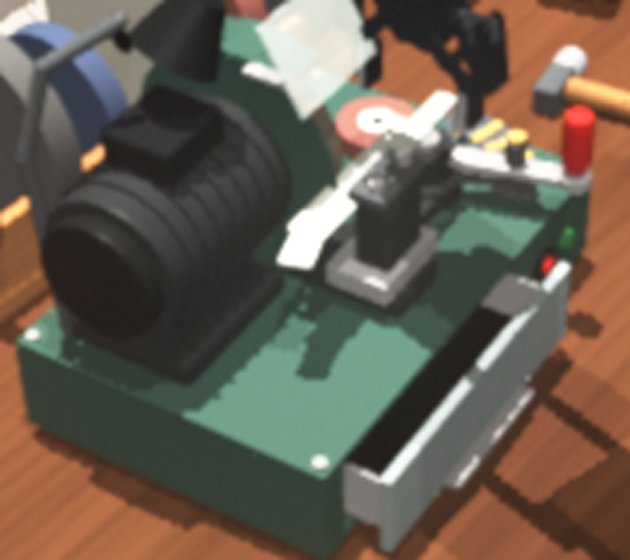

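The crops show these, in crop pixels:
- **Scene crop:** deck screws at (69,386), (389,524) and (573,107). Knob top at (68,243), pivot hub top at (236,305), and five ridges from (135,331) to (197,410).
- **Side crop:** deck screws at (320,462) and (33,334). The drawer front's top edge runs from (385,512) to (565,268), and the knob top is at (578,115).

```bash
cat > m.py <<'E'
from h import *
S=lambda u,v:(255+u/3.5,205+v/3.5); D=lambda u,v:(190+u/3.5,155+v/3.5)
if __name__=="__main__":
    FR,BR,BL=[ray("scene",S(*p),.102)[:2] for p in((69,386),(389,524),(573,107))]
    FL,BL2=[ray("side",D(*p),.102)[:2] for p in((320,462),(33,334))]
    print(FR,BR,BL,FL,BL2)
    c=(FR+BR+(BL+BL2)/2+FL)/4; ex=(BR-FR)+((BL+BL2)/2-FL); yaw=np.arctan2(ex[1],ex[0]); ey=((BL+BL2)/2-BR)+(FL-FR)
    print("centre",c,"yaw",np.degrees(yaw),np.degrees(np.arctan2(-ey[0],ey[1])),np.linalg.norm(ex)/2,np.linalg.norm(ey)/2)
    R=np.array([[np.cos(yaw),-np.sin(yaw)],[np.sin(yaw),np.cos(yaw)]]); O=c-R@[0,-.01]; print("O",O)
    g=lambda p:R.T@(p[:2]-O)
    print("knobtop",ray("scene",S(68,243),.206)[:2],ray("side",D(578,113),.206)[:2])
    k=(ray("scene",S(68,243),.206)[:2]+ray("side",D(578,113),.206)[:2])/2
    P=k-R@(0.125*np.array([np.cos(np.radians(-165)),np.sin(np.radians(-165))])); print("pivot",P,"in g",g(P),"knob g",g(k), "hub in scene px crop", (proj("scene",[*P,.16])-[255,205])*3.5)
    for p in((135,331),(140,356),(152,378),(172,393),(197,410)):
        w=ray("scene",S(*p),.117); d=g(w)-g(P); print("ridge",np.hypot(*d),np.degrees(np.arctan2(d[1],d[0])) ,"swing",np.arctan2(d[1],d[0])+np.radians(165))
    for p in((385,512),(565,268)): print("drawer top",g(ray("side",D(*p),.094)))
E
python3 m.py
```

```text
[ 0.58138728 -0.16610513] [ 0.83999471 -0.1349492 ] [0.79263016 0.2618515 ] [0.53253466 0.23173138] [0.79041975 0.26197444]
centre [0.6863604  0.04814751] yaw 6.758273341564685 6.981932963806281 0.2606097123626605 0.4003178820106069
O [0.68518359 0.05807802]
knobtop [ 0.54769274 -0.1098417 ] [ 0.54754301 -0.10830204]
pivot [ 0.66371238 -0.06273542] in g [-0.03553944 -0.11744722] knob g [-0.15628017 -0.1497996 ] hub in scene px crop [235.50853499 298.66013236]
ridge 0.07513905482339502 -150.76690041498648 swing 0.24841445052272437
ridge 0.07574078614037924 -134.485089630034 swing 0.5325856569068677
ridge 0.07628768779664619 -119.06959709323299 swing 0.8016367574906584
ridge 0.07375271266012855 -104.35305138630913 swing 1.0584889345967161
ridge 0.07620339768752055 -86.68975250722985 swing 1.3667716568004733
drawer top [-0.19212653  0.20126055]
drawer top [-0.17910608 -0.09674905]
```

```bash
python3 - <<'E'
from h import *
for p in((268,345),(300,373),(361,430)): print("file",ray("side",p,.015)[:2])
print("worn",ray("scene",(210,320),.02)[:2], proj("side",[.45,.083,0]))
E
python3 -m handwheel '[[-10,0,30,0,0,0,0],[-30,10,20,0,0,0,0],[-40,20,0,0,0,2,0],[-40,22,0,0,0,2,0],[-40,20,0,0,0,2.8,0],[-14,10,-20,0,0,0,0],[0,0,-40,0,0,0,0],[0,0,-40,0,0,0,0],[0,0,0,0,0,0,0],[0,0,0,0,0,0,0]]' 30
```

```text
file [0.48830061 0.34039029]
file [0.3754135  0.35708315]
file [0.17969724 0.39254569]
worn [ 0.413831  -0.2421395] [340.84502434 295.11314317]
t: 1.35
tcp_pos: [0.4517, 0.082, 0.1821]
tool_rot: [0.664, 0.748, 0.0, 0.0]
force: [0.4, -0.4, 0.1]
finger_gap: 0.004
gripper_force: 0.0
```

```bash
python3 -m handwheel '[[0,0,-40,0,0,0,0],[0,0,-40,0,0,0,0],[0,0,-40,0,0,0,0],[6,0.7,0,0,0,0,0],[6,0.7,0,0,0,0,0],[6,0.7,0,0,0,0,0],[6,0.7,0,0,0,0,0],[6,0.7,0,0,0,0,0],[6,0.7,0,0,0,0,0],[6,0.7,0,0,0,0,0]]'
python3 -m handwheel '[[2.5,0.3,0,0,0,0,0],[2.5,0.3,0,0,0,0,0],[2,0.2,0,0,0,0,0],[2,0.2,0,0,0,0,0],[2,0.2,0,0,0,0,0],[2,0.2,0,0,0,0,0],[0,0,0,0,0,0,0],[0,0,0,0,0,0,0],[0,0,0,0,0,0,0],[0,0,0,0,0,0,0]]'
```

```text
t: 2.6
tcp_pos: [0.4923, 0.087, 0.0612]
tool_rot: [0.664, 0.748, -0.001, -0.001]
force: [-1.9, -0.1, 0.4]
finger_gap: -0.006
gripper_force: 0.9
t: 3.85
tcp_pos: [0.5065, 0.0882, 0.0614]
tool_rot: [0.664, 0.748, 0.0, 0.0]
force: [0.5, -0.1, 0.3]
finger_gap: 0.004
gripper_force: 0.1
```

```bash
python3 -m handwheel '[[1.5,0.2,0,0,0,0,0],[1.5,0.2,0,0,0,0,0],[1.5,0.2,0,0,0,0,0],[1,0.1,0,0,0,0,0],[1,0.1,0,0,0,0,0],[0,0,0,0,0,0,0],[0,0,0,0,0,0,0],[0,0,0,0,0,0,0],[0,0,0,0,0,0,0],[0,0,0,0,0,0,0]]'; python3 - <<'E'
from h import *
im=snap("side","s2"); cv2.imwrite("pics/s2c.png",cv2.resize(im[155:315,190:370,::-1],None,fx=3.5,fy=3.5,interpolation=2))
E
```

```text
t: 5.1
tcp_pos: [0.5081, 0.0888, 0.061]
tool_rot: [0.664, 0.748, -0.003, -0.003]
force: [-8.3, -3.4, 5.7]
finger_gap: 0.003
gripper_force: 4.4
```

View pics/s2c.png

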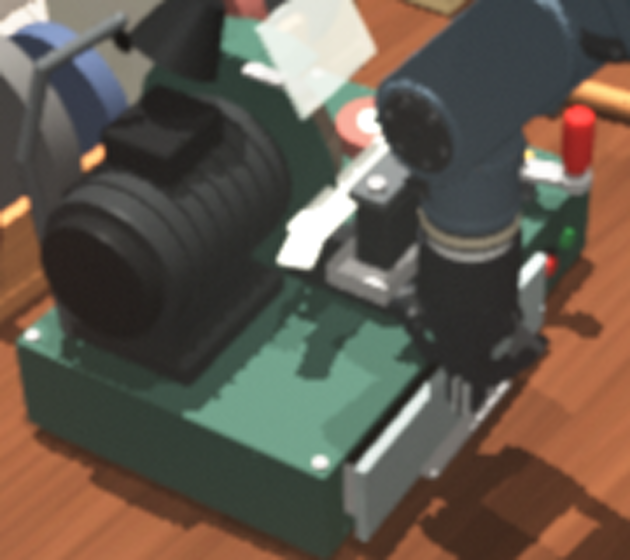

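The drawer is nearly in. The left top corner of its front is now at about (362,488) in the crop.

```bash
python3 - <<'E'
from m import *
y=np.radians(6.85);R=np.array([[np.cos(y),-np.sin(y)],[np.sin(y),np.cos(y)]]);O=np.array([.6852,.0581])
for p in((362,488),(547,257)): print(R.T@(ray("side",D(*p),.094)[:2]-O))
print(R.T@(np.array([.5081,.0888])-O))
E
python3 -m handwheel '[[1,0.1,0,0,0,0,0],[1,0.1,0,0,0,0,0],[1,0.1,0,0,0,0,0],[0,0,0,0,0,0,0],[0,0,0,0,0,0,0],[0,0,0,0,0,0,0],[0,0,0,0,0,0,0],[0,0,0,0,0,0,0],[0,0,0,0,0,0,0],[0,0,0,0,0,0,0]]'
```

```text
[-0.16590387  0.19036805]
[-0.16060018 -0.10098887]
[-0.17217422  0.05160365]
t: 6.4
tcp_pos: [0.5091, 0.089, 0.0609]
tool_rot: [0.664, 0.748, -0.005, -0.005]
force: [-10.7, -4.8, 7.9]
finger_gap: 0.001
gripper_force: 6.0
```

```bash
python3 -m handwheel '[[1.5,0.2,0.5,0,0,0,0],[1.5,0.2,0.5,0,0,0,0],[1.5,0.2,0.5,0,0,0,0],[1.5,0.2,0.5,0,0,0,0],[1,0.1,0,0,0,0,0],[0,0,0,0,0,0,0],[0,0,0,0,0,0,0],[0,0,0,0,0,0,0],[0,0,0,0,0,0,0],[0,0,0,0,0,0,0]]'
```

```text
t: 7.65
tcp_pos: [0.5167, 0.09, 0.0618]
tool_rot: [0.664, 0.748, -0.004, -0.005]
force: [-8.7, -4.4, -0.9]
finger_gap: -0.002
gripper_force: 4.7
```

```bash
python3 -m handwheel '[[1.5,0.2,0,0,0,0,0],[1.5,0.2,0,0,0,0,0],[1.5,0.2,0,0,0,0,0],[1.5,0.2,0,0,0,0,0],[1,0.1,0,0,0,0,0],[0,0,0,0,0,0,0],[0,0,0,0,0,0,0],[0,0,0,0,0,0,0],[0,0,0,0,0,0,0],[0,0,0,0,0,0,0]]'
```

```text
t: 8.9
tcp_pos: [0.5165, 0.0901, 0.0619]
tool_rot: [0.663, 0.748, -0.01, -0.01]
force: [-21.1, -9.1, 9.9]
finger_gap: -0.001
gripper_force: 11.1
```

The force rose to 21 N with no motion, so the drawer is against its stop. I'll back off, rise and go above the knob.

```bash
python3 -m handwheel '[[-30,-3.5,0,0,0,0,0],[-35,-4,0,0,0,0,0],[0,0,40,0,0,0,0.5],[0,0,50,0,0,-5,1],[0,0,50,0,0,-10,1],[10,-10,50,0,0,-10,1],[20,-50,30,0,0,-10,1],[20,-50,0,0,0,-10,1],[20,-50,0,0,0,-10,1],[20,-30,0,0,0,-10,1]]'
python3 -m handwheel '[[0,0,0,0,0,-10,1],[0,0,0,0,0,0,1],[0,0,0,0,0,0,1],[0,0,0,0,0,0,1],[0,0,0,0,0,0,1],[0,0,0,0,0,0,1],[0,0,0,0,0,0,1],[0,0,0,0,0,0,1],[0,0,0,0,0,0,1],[0,0,0,0,0,0,1]]'
python3 - <<'E'
from h import *
im=snap("side","s3");im2=snap("wrist","w3"); cv2.imwrite("pics/s3c.png",np.hstack([cv2.resize(im[155:315,190:370],(450,400)),cv2.resize(im2[:,:],(350,262))[:,:] if 0 else cv2.copyMakeBorder(cv2.resize(im2,(350,262)),0,138,0,0,0)])[:,:,::-1])
s=manip.sense();print(s["tcp_pos"],s["q"],s["force"])
E
```

```text
t: 10.15
tcp_pos: [0.5566, -0.1091, 0.2843]
tool_rot: [0.963, 0.27, 0.002, 0.001]
force: [-0.6, 0.5, -0.2]
finger_gap: 1.0
gripper_force: 0.0
t: 11.4
tcp_pos: [0.5545, -0.1063, 0.2833]
tool_rot: [0.982, 0.189, -0.0, -0.0]
force: [0.7, 0.1, -0.4]
finger_gap: 0.996
gripper_force: 0.0
[ 0.55445977 -0.1062882   0.28328835] [-3.87304974e-01  3.88121753e-01  1.52352592e+00  3.13266269e-06
  1.23000081e+00  8.03012699e-01] [ 1.09783294 -0.16503199 -0.15874554]
```

View pics/s3c.png

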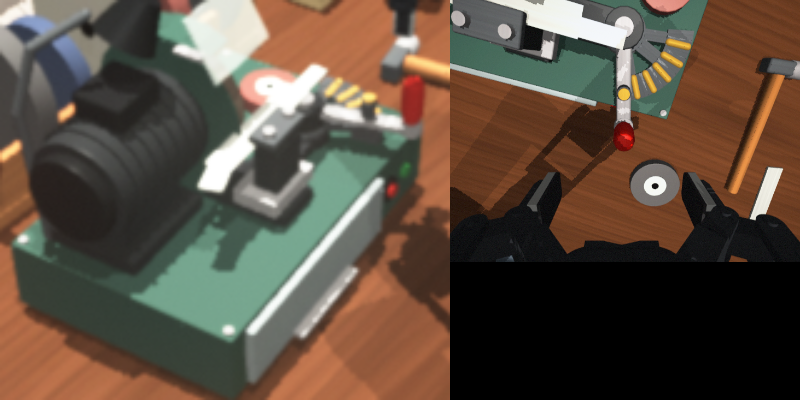

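The drawer is flush and home. The wrist view shows the knob, the hub and all five ridges clearly, so I'll enlarge it for precise angles.

```bash
python3 - <<'E'
from h import *
im=cv2.imread("pics/w3.png"); cv2.imwrite("pics/w3c.png",cv2.resize(im[0:290,270:480],None,fx=2,fy=2,interpolation=2))
K,R,t=cal("wrist"); np.savez("wc.npz",K=K,R=R,t=t); print(-R.T@t,R[2])
for P in([.5476,-.109,.206],[.6637,-.0627,.178]): print((proj("wrist",P)-[270,0])*2)
E
```

```text
[ 0.63033049 -0.07601046  0.42605639] [-0.29893177 -0.11950875 -0.94676156]
[ 86.57125251 523.9365765 ]
[87.17792516 85.05896569]
```

View pics/w3c.png

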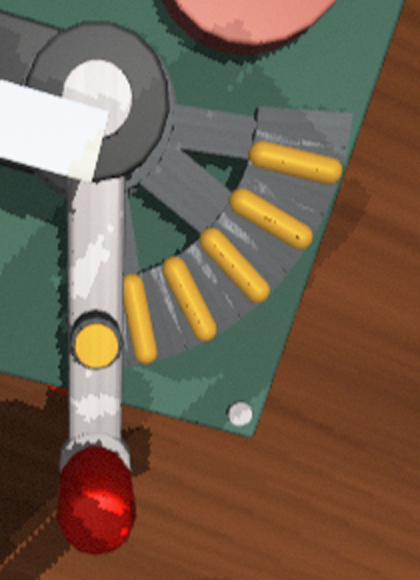

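```bash
python3 - <<'E'
from h import *
d=np.load("wc.npz");c=(d["K"],d["R"],d["t"])
W=lambda u,v,z:ray("",(270+u/2,v/2),z,c)[:2]
k=W(95,522,.206);h=W(97,345,.173);print("knob",k,"housing",h,np.linalg.norm(k-h))
y=np.radians(6.85)
th=y-np.radians(165);P=k-.125*np.array([np.cos(th),np.sin(th)]);print("pivot",P,np.linalg.norm(h-P), "hub",W(97,95,.16),"arm angle",np.degrees(np.arctan2(*(k-h)[::-1])),np.degrees(th))
sw=[]
for p in((141,319),(190,299),(235,265),(271,219),(295,162)):
    q=W(*p,.118)-P; sw.append(np.arctan2(q[1],q[0])-th); print(np.linalg.norm(q),sw[-1])
g3=np.mean(sw)+.14; print("gap3",g3)
for s in (0,.15,.3,.45,.6,.75,g3-.03,g3): print(round(s,3),(P+.125*np.array([np.cos(th+s),np.sin(th+s)])).round(4),"tool yaw turn",round(np.degrees(s),1))
E
```

```text
knob [ 0.54915079 -0.11115616] housing [ 0.59477183 -0.09376032] 0.048825143201016594
pivot [ 0.66517096 -0.06463392] 0.07618651704763794 hub [ 0.66467592 -0.06559827] arm angle -159.12755787039396 -158.14999999999998
0.07694697125595952 0.24642210975425494
0.07682366659425267 0.5125938324526569
0.07679054618276038 0.7875426310818079
0.07672569012878674 1.0608916170326097
0.07634087282525436 1.339042667216538
gap3 0.9292985715075736
0 [ 0.5492 -0.1112] tool yaw turn 0.0
0.15 [ 0.5574 -0.128 ] tool yaw turn 8.6
0.3 [ 0.5681 -0.1434] tool yaw turn 17.2
0.45 [ 0.5809 -0.157 ] tool yaw turn 25.8
0.6 [ 0.5957 -0.1685] tool yaw turn 34.4
0.75 [ 0.612  -0.1778] tool yaw turn 43.0
0.899 [ 0.6294 -0.1844] tool yaw turn 51.5
0.929 [ 0.633  -0.1854] tool yaw turn 53.2
```

```bash
python3 -m handwheel '[[-5.5,-4.5,-10,0,0,0,1],[0,0,-30,0,0,0,1],[0,0,-30,0,0,0,1],[0,0,-30,0,0,0,1],[0,0,-13,0,0,0,1],[0,0,0,0,0,0,1],[0,0,0,0,0,0,0],[0,0,0,0,0,0,0],[0,0,0,0,0,0,0],[0,0,0,0,0,0,0]]' 60
python3 -m handwheel '[[0,0,0,0,0,0,0],[0,0,0,0,0,0,0],[0,0,0,0,0,0,0],[0,0,0,0,0,0,0],[0,0,0,0,0,0,0],[0,0,0,0,0,0,0],[0,0,0,0,0,0,0],[0,0,0,0,0,0,0],[0,0,0,0,0,0,0],[0,0,0,0,0,0,0]]' 60
```

```text
t: 12.75
tcp_pos: [0.5495, -0.1113, 0.1712]
tool_rot: [0.982, 0.189, 0.001, 0.001]
force: [-0.8, -0.1, 3.7]
finger_gap: 0.286
gripper_force: 58.6
t: 14.0
tcp_pos: [0.5495, -0.1113, 0.1712]
tool_rot: [0.982, 0.189, 0.001, 0.001]
force: [-1.5, -0.6, 7.1]
finger_gap: 0.289
gripper_force: 58.7
```

```bash
python3 -m handwheel '[[1.5,-3.4,0,0,0,1.7,0],[1.6,-3.4,0,0,0,1.7,0],[1.6,-3.4,0,0,0,1.7,0],[1.7,-3.3,0,0,0,1.7,0],[1.8,-3.3,0,0,0,1.7,0],[1.9,-3.2,0,0,0,1.7,0],[2.0,-3.2,0,0,0,1.7,0],[2.1,-3.1,0,0,0,1.7,0],[2.3,-3.0,0,0,0,1.8,0],[2.4,-2.9,0,0,0,1.8,0]]'
python3 -m handwheel '[[2.4,-2.9,0,0,0,1.7,0],[2.5,-2.8,0,0,0,1.7,0],[2.5,-2.7,0,0,0,1.7,0],[2.6,-2.6,0,0,0,1.7,0],[2.7,-2.6,0,0,0,1.7,0],[2.8,-2.5,0,0,0,1.7,0],[2.9,-2.4,0,0,0,1.7,0],[3.0,-2.3,0,0,0,1.7,0],[3.0,-2.2,0,0,0,1.8,0],[3.1,-2.1,0,0,0,1.8,0]]'
```

```text
t: 15.25
tcp_pos: [0.5654, -0.1397, 0.1712]
tool_rot: [0.942, 0.335, -0.002, -0.003]
force: [-6.0, 4.6, 10.7]
finger_gap: 0.292
gripper_force: 59.3
t: 16.5
tcp_pos: [0.5924, -0.1662, 0.1712]
tool_rot: [0.882, 0.472, -0.002, -0.003]
force: [-7.3, 3.1, 9.8]
finger_gap: 0.288
gripper_force: 59.2
```

```bash
python3 -m handwheel '[[3.1,-2.1,0,0,0,1.7,0],[3.2,-1.9,0,0,0,1.7,0],[3.3,-1.8,0,0,0,1.7,0],[3.3,-1.8,0,0,0,1.7,0],[3.4,-1.7,0,0,0,1.7,0],[3.4,-1.5,0,0,0,1.7,0],[3.5,-1.4,0,0,0,1.7,0],[3.5,-1.3,0,0,0,1.8,0],[3.6,-1.2,0,0,0,1.8,0],[0,0,0,0,0,0,0]]'
cat > w.py <<'E'
from h import *
s=manip.sense();p=np.array(s["tcp_pos"][:2])-[.6652,-.0646]
print("swing",np.arctan2(p[1],p[0])-np.radians(6.85-165),np.hypot(*p),s["force"])
E
python3 w.py
```

```text
t: 17.75
tcp_pos: [0.6242, -0.1828, 0.1712]
tool_rot: [0.81, 0.586, -0.001, -0.001]
force: [-4.9, -0.8, 7.3]
finger_gap: 0.291
gripper_force: 58.9
swing 0.8557104920077001 0.12509999611254188 [-4.85550822 -0.76673034  7.26494028]
```

```bash
python3 -m handwheel '[[2,-0.6,0,0,0,0.8,0],[2,-0.6,0,0,0,0.8,0],[2,-0.6,0,0,0,0.8,0],[2,-0.6,0,0,0,0.8,0],[0,0,0,0,0,0.8,0],[0,0,0,0,0,0,0],[0,0,0,0,0,0,0],[0,0,0,0,0,0,0],[0,0,0,0,0,0,0],[0,0,0,0,0,0,0]]'; python3 w.py
python3 - <<'E'
from h import *
im=snap("wrist","w4")[:,:,::-1]; im2=snap("scene","sc4")[205:375,255:435,::-1]
cv2.imwrite("pics/f.png",np.hstack([cv2.resize(im,(480,360)),cv2.resize(im2,(320,360))]))
E
```

```text
t: 19.0
tcp_pos: [0.631, -0.1849, 0.1712]
tool_rot: [0.79, 0.614, -0.002, -0.002]
force: [-8.5, 0.4, 8.9]
finger_gap: 0.285
gripper_force: 59.0
swing 0.9127283268026132 0.12509385748233548 [-8.47861483  0.35272931  8.86092122]
```

View pics/f.png

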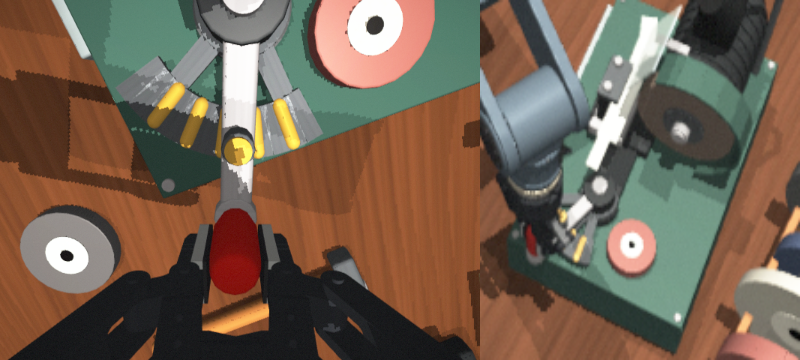

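The fingers hold the knob. Three ridges lie behind the arm, counting one half-hidden at about (220,130), and two lie ahead at (258,135) and (287,125). The arm sits mid-gap at a swing of 0.913 rad, against a target of 0.929 ± 0.127, so I'm handing in.

```bash
python3 -c "
from station import manip
print(manip.sign_off())"
```

```text
the job is handed in; nothing more can be done
None
```

The drawer is home in its catch, and the lever is held by its knob three clicks on, at about 0.913 rad by my measurement (mid-gap 0.929). The job was handed in at about 19 s of the 69 s allowed; the hand-in gave no verdict.

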